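# Flag the welded test plate as done

## Task

On the welding bench two steel test plates each have a flip marker next to them, both showing red. Push the paddle of the marker belonging to the plate with the weld bead right over its pivot until it lies flat on the other side, showing green. Leave the unwelded plate's marker showing red, do not lift either marker or shove it out of place, and leave everything else on the bench where it is.

Things in the scene. Friction and masses are not known exactly. Their poses are not given: they have to be found in the camera images.
- marker_welded_pivot (a point): Pivot axle centre of the WELDED plate's flip marker (the one to turn over), 85 mm above the bench, midway between two grey cheeks (108 mm over their outer faces, 95 mm high). Axes turn with the stand: y along the axle, away from the robot, z up, -x to the side where the red-up paddle lies (about the robot's left), +x to the side where it lies turned over. Loose 1.5 kg stand, metal foot 170 x 110 x 10 mm.
- marker_welded_edge (a point): Middle of the paddle's free edge, mid-thickness, 105 mm from the axle. Paddle: plate 6 mm thick, 80 mm wide along the axle, 10 to 105 mm from it; one face red with white bar, other green with white disc. 72 mm of air between the level paddle and the foot, but for a 12 mm rubber rest pin 32 mm from the axle on each side.
- marker_welded_paddle (a joint): Turn of this paddle, rad: 0 = level on its -x side, red up; 1.57 = straight up; 3.14 = turned right over, level on its +x side, green up. Stops at 0 and 3.14. Stiff hinge: it stays where it is left; about 1 N at the free edge turns it. Starts between 0 and 0.35.
- marker_open_pivot (a point): Pivot axle centre of the unwelded plate's flip marker (leave it alone), 85 mm above the bench, midway between two grey cheeks (108 mm over their outer faces, 95 mm high). Axes turn with the stand: y along the axle, away from the robot, z up, -x to the side where the red-up paddle lies (about the robot's left), +x to the side where it lies turned over. Same loose stand.
- marker_open_edge (a point): Middle of the paddle's free edge, mid-thickness, 105 mm from the axle. Paddle: plate 6 mm thick, 80 mm wide along the axle, 10 to 105 mm from it; one face red with white bar, other green with white disc. 72 mm of air between the level paddle and the foot, but for a 12 mm rubber rest pin 32 mm from the axle on each side.
- marker_open_paddle (a joint): Turn of this paddle, rad: 0 = level on its -x side, red up; 1.57 = straight up; 3.14 = turned right over, level on its +x side, green up. Stops at 0 and 3.14. Stiff hinge: it stays where it is left; about 1 N at the free edge turns it. Starts between 0 and 0.35.
- plate_welded_mid (a point): Centre of the welded test plate: loose steel plate 100 x 120 x 12 mm lying flat just beyond its marker (+y of it, away from the robot), with a rippled brass and copper coloured weld bead along its middle. Its marker is the one to turn over.
- plate_open_mid (a point): Centre of the unwelded test plate: same size, two steel halves with an open dark 7 mm gap along the middle and no bead, lying just beyond its own marker.
- pipe_piece_mid (a point): Centre of a loose short steel pipe standing on end between the markers, nearer the robot, 48 mm diameter, 55 mm high.
- hammer_grip (a point): Grip of a loose hammer, 240 mm long, lying at the left of the work.
- brush_grip (a point): Grip of a loose brush, 220 mm long, lying at the right of the work.
- spray_can_mid (a point): Centre of a loose can with a blue label, 60 mm diameter, 100 mm high, beyond and between the two markers.
There are look-alikes about, which are no part of the job. What is shaped like the part that bears marker_open_pivot but pink or purple is not meant.

How it is judged:
By the outcome, as a careful person would: the job done as asked, in the order asked, and still so for the second after the job is handed in, with the robot touching nothing.
It also fails if it takes over 45 s, if anything falls off the work surface, if the arm or the gripper's body presses on something with over 40 N, if the wrist force passes 120 N, or if a joint passes its speed limit or range.

## Robot

A 7-joint arm with a two-finger parallel gripper is mounted at the origin on the work surface. World frame = base frame: x ahead of the robot, y to its left, z up, the work surface at z = 0. Lengths are in m, angles in degrees, forces in N, time in s.
With the tool pointing down it reaches from about 0.425 to 0.825 m from the base axis. Payload 3.6 kg.
Tool frame: the origin (TCP) lies midway between the tips of the shut fingers; the grasp point (between the pads) lies 19 mm behind it; y points along the fingers, z is the direction in which the jaws open and shut, and the axes are right-handed (so a half turn about y gives the same grasp; the last joint's range is limited). The gripper opens to 93 mm and grips with 3 to 60 N. Pads are 15 mm wide; open, the fingers measure 128 mm over their backs; the gripper's body (75 mm by 188 mm) begins 65 mm behind the grasp point.
Start: joints at [64.773, 35.231, -0.722, 81.555, 0.464, 63.22, -2.315], TCP at [0.261, -0.595, 0.219] pointing down, gripper open.
Joint ranges: [-178.69, 178.69], [-17.37, 117.87], [-77.05, 75.6], [15.02, 138.74], [-78.02, 258.01], [0.78, 113.62], [-162.83, 162.83]. Speed limits (degrees/s): [159.86, 159.86, 180, 180, 180, 180, 180].

## Interface

Orientations are given as a 3x3 rotation matrix whose columns are the frame's x, y, z axes.
In Python, from cell import arm gives the robot as it stands. The module is installed in compiled form; this text tells all that it offers.
- The arm moves only by the tool step_arm, never from a script. Its argument "targets" is one flat list of numbers, 7 for each row, row after row: the turn, a rotation vector about the world's x, y, z each as a share of 60 degrees, from -1 to 1, then the shift along the world's x, y, z each as a share of 400 mm, from -1 to 1, then the opening, from 0 (shut) to 1 (fully open). In form: [wx, wy, wz, tx, ty, tz, claw, wx, wy, wz, tx, ty, tz, claw, ...]. A call has 1 to 20 rows; each row shifts and turns the commanded pose from where the row before left it; what a row does not reach is not made up. A row lasts 1/8 s, in which the tool goes at most 62.5 mm and 10.7 degrees, less where a joint would pass 70% of its speed; a pose out of reach is approached as far as the arm can. A call with a number of a shift or a turn outside -1 to 1 is refused whole. A call with a gripper value outside its range is refused whole. The fingers move at their own pace and stop on an object; "squeeze" is the grip in N (left out, the last holds). Time passes only in rows, so rows that do not move let the fingers close. It gives the time, the measured TCP pose, the force and the opening at its end, in the units of the state.
- arm.read_state(): the state, without advancing time (a new reading comes with each control period).
- arm.read_camera(name): name is "scene" or "top"; returns a dict with "img" (384x512x3 uint8, red, green, blue), "camera_matrix" (3x3 intrinsics, pixels), "k1" (the pictures are not rectified: a ray, as slopes to the right and down, at radius r is drawn at 1 + k1 r^2 times it, then the intrinsics apply), "extrinsics" (4x4, takes a point from world to camera coordinates). Camera axes: x right, y down, z forward; pixel columns grow to the right and rows downward; lengths in m; the calibration is good to about 2 mm. A picture is of the moment at which its call begins. There is no depth.
- arm.finish_job(): hands the job in, once; it reports no verdict.
Trained networks look in the newest picture that a camera, given by its name, has taken for a name from the list of things; names that differ only in an ending like _2 or _b are one class to them, and where a whole thing is asked for, a point or a joint stands for the part that bears it (a point fixed in the world has none). Each returns a list of dicts, best first, with "score" (0 to 1); they miss things now and then, are a little off and sometimes report something else, mostly with a low value. They report only what shows in the picture. A call takes as long as a camera call. They do not tell look-alikes from the thing itself.
- arm.outline_of(camera, name): "mask" (384x512 bool, what is visible of it) and "extent" ([centre column, centre row, width, height] in pixels, round what is visible of it).
- arm.pinpoint(camera, name): "point" ([column, row] in pixels: a listed point, or the origin of a listed thing).
The state is a dict: "t": time; "q": joint angles; "qd": joint speeds; "effort": joint torques, N m; "tool_pos": TCP position; "tcp_rot": TCP orientation; "contact_force": force on the tool from outside, world axes, zero at the start; "ft_torque": the same for the moment, N m; "width": finger opening in m.
Only numpy, scipy, OpenCV 4.12 (cv2) and the standard library are available. Lean on these libraries where they do the work, as an engineer would, in place of code of your own. Each camera call takes 0.05 s, during which the arm holds its last target.

## Working session

There is one attempt and no reset: what is moved stays moved. The work goes in short steps, Python scripts to look and compute and a tool call to move; the robot and the scene stay as the last step left them, time stands still between calls to the robot, and variables do not carry over. Pictures are saved under pics/ and viewed, and the job is handed in when it is done.

Besides the shell and the picture viewer there is one more tool, called after "Call:" as a command line: name --argument value ..., lists and objects as JSON in quotes. step_arm: Moves the arm, as the interface text tells. Shift numbers are shares of 400 mm and turn numbers shares of 60 degrees, none past 1 either way. Its arguments: {"type":"object","properties":{"targets":{"type":"array"},"squeeze":{"type":"number"}},"required":["targets"]}

```bash
mkdir -p pics; cat > h.py <<'E'
from cell import arm
import numpy as np, cv2
def cam(n):
    c=arm.read_camera(n); return c
def save(c,f): cv2.imwrite('pics/'+f,cv2.cvtColor(c['img'],cv2.COLOR_RGB2BGR))
def ray(c,uv):
    K=np.array(c['camera_matrix']);k=c['k1'];E=np.array(c['extrinsics'])
    d=np.array([(uv[0]-K[0,2])/K[0,0],(uv[1]-K[1,2])/K[1,1]])
    s=d.copy()
    for _ in range(30): s=d/(1+k*(s@s))
    R=E[:3,:3];t=E[:3,3]
    o=-R.T@t; v=R.T@np.array([s[0],s[1],1]); return o,v/np.linalg.norm(v)
def atz(c,uv,z):
    o,v=ray(c,uv); return o+v*(z-o[2])/v[2]
def tri(c1,p1,c2,p2):
    A=np.zeros((3,3));b=np.zeros(3);L=[ray(c1,p1),ray(c2,p2)]
    for o,v in L:
        P=np.eye(3)-np.outer(v,v);A+=P;b+=P@o
    x=np.linalg.solve(A,b); return x,[np.linalg.norm((np.eye(3)-np.outer(v,v))@(x-o)) for o,v in L]
def proj(c,X):
    K=np.array(c['camera_matrix']);E=np.array(c['extrinsics']);p=E[:3,:3]@X+E[:3,3];s=p[:2]/p[2];s=s*(1+c['k1']*(s@s));return K[:2,:2]@s+K[:2,2]
E
python3 - <<'E'
from h import *
np.set_printoptions(precision=4,suppress=True)
print(arm.read_state())
for n in('scene','top'):
    c=cam(n);save(c,n+'0.png');print(n,-c['extrinsics'][:3,:3].T@c['extrinsics'][:3,3])
    for k in ['marker_welded_pivot','marker_welded_edge','marker_open_pivot','marker_open_edge','plate_welded_mid','plate_open_mid','pipe_piece_mid','spray_can_mid','hammer_grip','brush_grip']:
        print(k,[(np.round(r['point'],1).tolist(),round(r['score'],2)) for r in arm.pinpoint(n,k)][:4])
E
```

```text
{'t': 0.0, 'q': array([64.7702, 35.2886, -0.723 , 81.6393,  0.4645, 63.2175, -2.3139]), 'qd': array([ 0.0026,  0.0063, -0.048 ,  0.0623, -0.072 ,  0.0184,  0.0604]), 'effort': array([  0.0001, -45.8934,   0.2088, -16.5744,  -0.0612,   0.0204,
         0.0003]), 'tool_pos': array([ 0.2611, -0.5944,  0.2175]), 'tcp_rot': array([[-0.9155, -0.001 ,  0.4022],
       [-0.4022,  0.0023, -0.9155],
       [ 0.    , -1.    , -0.0025]]), 'contact_force': array([-0.5963, -0.6019,  0.3516]), 'ft_torque': array([-0.046 ,  0.0367,  0.0232]), 'width': 0.09295969843804884}
scene [1.1729 0.3807 1.2628]
marker_welded_pivot [([311.7, 212.1], 0.63)]
marker_welded_edge [([343.6, 221.2], 0.96)]
marker_open_pivot [([365.0, 166.4], 0.93), ([238.4, 109.1], 0.85), ([202.5, 156.4], 0.65), ([230.8, 157.7], 0.63)]
marker_open_edge [([394.7, 174.0], 0.79), ([206.6, 99.6], 0.72), ([230.6, 158.0], 0.62)]
plate_welded_mid [([303.7, 262.6], 0.97), ([276.5, 180.2], 0.49)]
plate_open_mid [([196.2, 203.7], 0.87)]
pipe_piece_mid [([277.9, 178.2], 0.57)]
spray_can_mid [([206.3, 256.9], 0.95)]
hammer_grip [([373.1, 286.8], 0.88)]
brush_grip [([166.0, 140.2], 0.94)]
top [0.3193 0.001  1.3164]
marker_welded_pivot [([200.3, 191.2], 0.76)]
marker_welded_edge [([164.0, 202.6], 0.88), ([128.6, 167.8], 0.37)]
marker_open_pivot [([336.0, 278.2], 0.7), ([334.7, 196.1], 0.6)]
marker_open_edge [([376.0, 271.8], 0.94), ([137.0, 281.2], 0.86), ([301.1, 206.3], 0.67)]
plate_welded_mid [([194.1, 163.0], 0.98)]
plate_open_mid [([313.7, 161.5], 0.65)]
pipe_piece_mid [([256.1, 225.6], 0.65)]
spray_can_mid [([269.9, 118.4], 0.85)]
hammer_grip []
brush_grip [([392.8, 213.1], 0.86)]
```

View pics/scene0.png

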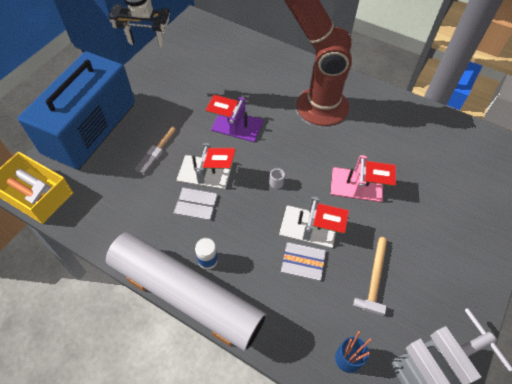

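View pics/top0.png

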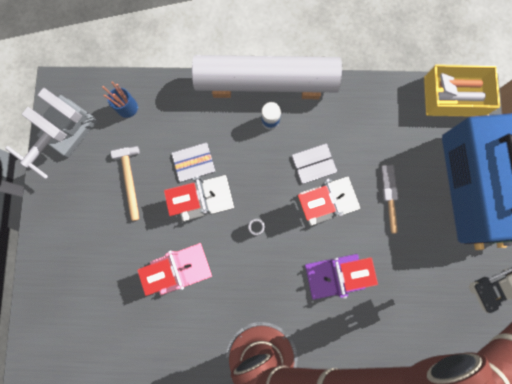

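The welded plate, with the brass bead, is at top (194,163). Its white-footed marker is at about (205,196), with the paddle lying to the robot's left at (183,200). The pink and purple stands are decoys. I'll zoom in to get the geometry.

```bash
python3 - <<'E'
from h import *
np.set_printoptions(precision=4,suppress=True)
T=cam('top');S=cam('scene')
pt=arm.pinpoint('top','marker_welded_pivot')[0]['point'];ps=arm.pinpoint('scene','marker_welded_pivot')[0]['point']
et=arm.pinpoint('top','marker_welded_edge')[0]['point'];es=arm.pinpoint('scene','marker_welded_edge')[0]['point']
print(pt,ps,et,es)
print('piv',tri(T,pt,S,ps),atz(T,pt,.085),atz(S,ps,.085)); print('edge',tri(T,et,S,es))
for n,u in dict(pipe=(256,226),can=(271,112),hammerhead=(125,153),plate=(194,163),plateo=(314,162),pink=(175,270)).items(): print(n,atz(T,u,.05 if n in('pipe',) else .1 if n=='can' else .02))
print('footcorners',[atz(T,u,.01)[:2] for u in [(227,177),(234,208),(183,219)]])
def crop(c,x,y,w,h,f):
    im=cv2.cvtColor(c['img'][y:y+h,x:x+w],cv2.COLOR_RGB2BGR);cv2.imwrite('pics/'+f,cv2.resize(im,None,fx=7,fy=7,interpolation=cv2.INTER_CUBIC))
crop(T,155,140,100,84,'tz.png');crop(S,265,185,100,84,'sz.png')
E
```

```text
[200.5, 192.0] [310.1, 212.6] [163.7, 202.3] [342.1, 221.4]
piv (array([0.5005, 0.1925, 0.0943]), [np.float64(0.0003860449587863192), np.float64(0.0003860449587862295)]) [0.5018 0.1943 0.085 ] [0.4954 0.1907 0.085 ]
edge (array([0.4709, 0.2955, 0.0903]), [np.float64(0.009284435091954797), np.float64(0.009284435091954868)])
pipe [0.4036 0.023  0.05  ]
can [ 0.7557 -0.0173  0.1   ]
hammerhead [0.6363 0.4588 0.02  ]
plate [0.6065 0.2298 0.02  ]
plateo [ 0.6167 -0.1608  0.02  ]
pink [0.2632 0.2742 0.02  ]
footcorners [array([0.5639, 0.1216]), array([0.4628, 0.0958]), array([0.4242, 0.2587])]
```

View pics/tz.png

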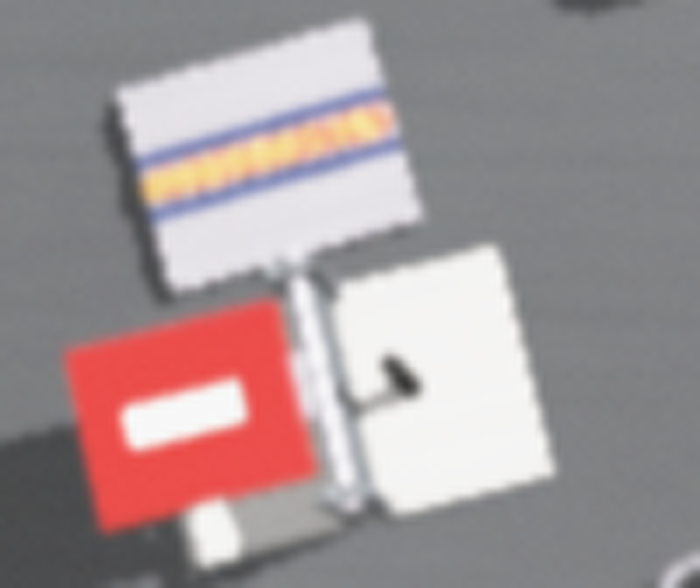

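View pics/sz.png

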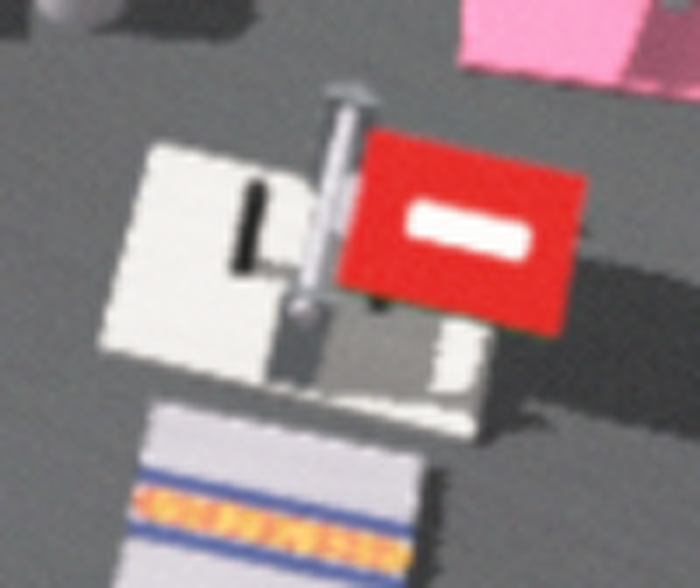

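```bash
cat > fit.py <<'E'
from h import *
from scipy.optimize import least_squares
np.set_printoptions(precision=4,suppress=True)
T=cam('top');S=cam('scene')
f=lambda p,o:(np.array(p)+.5)/7-.5+np.array(o)
def W(q,l):
    x,y,psi,th=q; ex=np.array([np.sin(psi),-np.cos(psi),0]);ey=np.array([np.cos(psi),np.sin(psi),0])
    return np.array([x,y,0])+ex*l[0]+ey*l[1]+np.array([0,0,l[2]])
def P(q,r,y,side=1):
    th=q[3]; n=.003
    return W(q,(-r*np.cos(th)+n*np.sin(th),y,.085+r*np.sin(th)+n*np.cos(th)))
to,so=(155,140),(265,185)
obs=[(T,to,(64,350),('p',.105,.04)),(T,to,(278,300),('p',.01,.04)),(T,to,(318,472),('p',.01,-.04)),(T,to,(100,532),('p',.105,-.04)),
(S,so,(370,130),('p',.01,-.04)),(S,so,(590,180),('p',.105,-.04)),(S,so,(560,336),('p',.105,.04)),(S,so,(338,288),('p',.01,.04)),
(T,to,(497,245),('f',.085,.055)),(T,to,(555,472),('f',.085,-.055)),(S,so,(155,143),('f',.085,-.055)),(S,so,(100,350),('f',.085,.055)),(S,so,(475,438),('f',-.085,.055))]
def res(q):
    r=[]
    for c,o,p,m in obs:
        X=P(q,m[1],m[2]) if m[0]=='p' else W(q,(m[1],m[2],.01))
        r+=list(proj(c,X)-f(p,o))
    return np.array(r)
s=least_squares(res,[.5,.19,0,.1],loss='soft_l1');print(s.x,np.degrees(s.x[2:]));print(res(s.x).reshape(-1,2))
print('edge',W(s.x,(-.105*np.cos(s.x[3]),0,.085+.105*np.sin(s.x[3]))),'ex',W(s.x,(1,0,0))-W(s.x,(0,0,0)))
E
python3 fit.py
```

```text
[0.4961 0.1961 0.2767 0.0024] [15.8558  0.1372]
[[-0.3807  0.2604]
 [-0.7857 -0.4167]
 [-0.4628  0.1216]
 [ 0.2157 -0.4997]
 [-0.0403 -0.1384]
 [-0.7503 -0.204 ]
 [-0.5005  0.0264]
 [-0.4238 -0.6644]
 [-0.8682 -0.121 ]
 [-0.9245 -0.1533]
 [-0.1433 -0.0887]
 [-0.0065 -0.8208]
 [-0.1289 -0.2698]]
edge [0.4674 0.2971 0.0853] ex [ 0.2732 -0.962   0.    ]
```

The fit residuals are under 1 px. The pivot is at (0.496, 0.196) with a yaw of about 16°, and the paddle is level. My plan is to come in from the left with shut fingers tilted about 45°, get them under the free edge, and sweep it over. First I'll move across, staying high.

Call:
step_arm --targets '[0,0,0.0685,0.1,0.0925,0.025,0,0,0,0.0685,0.1,0.0925,0.025,0,0,0,0.0685,0.1,0.0925,0.025,0,0,0,0.0685,0.1,0.0925,0.025,0,0,0,0.0685,0.1,0.0925,0.025,0,0,0,0.0685,0.1,0.0925,0.025,0,0,0,0.0685,0.1,0.0925,0.025,0,0,0,0.0685,0.1,0.0925,0.025,0,0,0,0.0685,0.0083,0.145,0,0,0,0,0.0685,0.0083,0.145,0,0,0,0,0.0685,0.0083,0.145,0,0,0,0,0.0685,0.0083,0.145,0,0,0,0,0.0685,0.0083,0.145,0,0,0,0,0.0685,0.0083,0.145,0,0,0,0,0.0685,-0.0425,0.13,0,0,0,0,0.0685,-0.0425,0.13,0,0,0,0,0.0685,-0.0425,0.13,0,0,0,0,0.0685,-0.0425,0.13,0,0,0,0,0.0685,-0.0425,0.13,0,0,0,0,0.0685,-0.0425,0.13,0,0]'

```text
t: 4.0
tool_pos: [0.4989, 0.3623, 0.2988]
tcp_rot: [[0.276, 0.001, 0.961], [-0.961, -0.0, 0.276], [0.0, -1.0, 0.001]]
contact_force: [1.0, 0.7, 0.4]
width: 0.0006
```

Call:
step_arm --targets '[-0.12,-0.034,0,-0.017,-0.013,-0.033,0,-0.12,-0.034,0,-0.017,-0.013,-0.033,0,-0.12,-0.034,0,-0.017,-0.013,-0.033,0,-0.12,-0.034,0,-0.017,-0.013,-0.033,0,-0.12,-0.034,0,-0.017,-0.013,-0.033,0,-0.12,-0.034,0,-0.017,-0.013,-0.033,0,0,0,0,0,0,0,0]'

```text
t: 4.88
tool_pos: [0.4562, 0.3311, 0.2166]
tcp_rot: [[0.202, 0.192, 0.961], [-0.678, -0.68, 0.278], [0.707, -0.707, -0.007]]
contact_force: [0.2, -0.0, 0.0]
width: 0.0006
```

```bash
python3 - <<'E'
from h import *
np.set_printoptions(precision=4,suppress=True)
s=arm.read_state();print(s)
ex=np.array([.2732,-.962,0]);ey=np.array([.962,.2732,0]);d=s['tool_pos']-[.4961,.1961,0];print('local',d@ex,d@ey,d[2])
S=cam('scene');T=cam('top');save(S,'s1.png');save(T,'t1.png')
E
```

```text
{'t': 4.875, 'q': array([-48.2832,  43.3886, -14.2682,  82.8151,  39.0143,  92.3554,
       -57.383 ]), 'qd': array([ 3.008 , -3.5524,  1.3251, -2.8603,  0.9147,  0.136 ,  0.7821]), 'effort': array([ -0.6816, -47.1773,  -1.5619, -13.2723,   1.0613,   1.7228,
        -0.077 ]), 'tool_pos': array([0.4562, 0.3311, 0.2166]), 'tcp_rot': array([[ 0.2017,  0.1916,  0.9605],
       [-0.6781, -0.6803,  0.2781],
       [ 0.7067, -0.7075, -0.0073]]), 'contact_force': array([ 0.1739, -0.0242,  0.0137]), 'ft_torque': array([ 0.6661,  0.1072, -0.0198]), 'width': 0.0005601305089105117}
local -0.14075442004749864 -0.0014897307653727377 0.21656616142472054
```

View pics/s1.png

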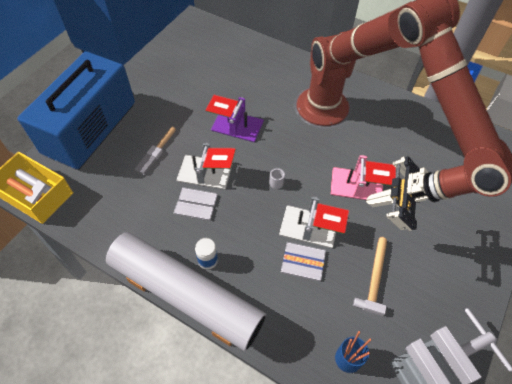

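View pics/t1.png

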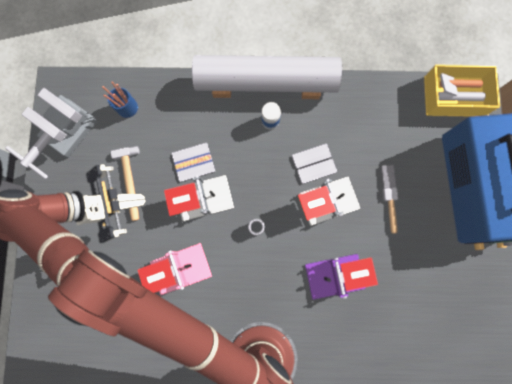

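Call:
step_arm --targets '[0,0,0,0,0,-0.08,0,0,0,0,0,0,-0.08,0,0,0,0,0,0,-0.08,0,0,0,0,0,0,-0.08,0,0,0,0,0,0,-0.08,0,0,0,0,0,0,0,0,0,0,0,0.011,-0.038,0,0,0,0,0,0.011,-0.038,0,0,0,0,0,0.011,-0.038,0,0,0,0,0,0,0,0,0]'

```text
t: 6.22
tool_pos: [0.4724, 0.283, 0.0603]
tcp_rot: [[0.193, 0.192, 0.962], [-0.682, -0.679, 0.272], [0.706, -0.709, -0.0]]
contact_force: [0.1, -0.2, -0.6]
width: 0.0002
```

```bash
cat > st.py <<'E'
from h import *
import sys
np.set_printoptions(precision=4,suppress=True)
s=arm.read_state();print(s['t'],s['tool_pos'],s['contact_force'],s['q'])
ex=np.array([.2732,-.962,0]);ey=np.array([.962,.2732,0]);d=s['tool_pos']-[.4961,.1961,0];print('local',d@ex,d@ey,d[2])
S=cam('scene');T=cam('top')
def cr(c,x,y,w,h): return cv2.resize(cv2.cvtColor(c['img'][y:y+h,x:x+w],cv2.COLOR_RGB2BGR),(400,400),interpolation=cv2.INTER_CUBIC)
cv2.imwrite('pics/'+sys.argv[1],np.hstack([cr(S,270,150,120,120),cr(T,130,140,120,120)]))
E
python3 st.py a.png
```

```text
6.225 [0.4724 0.283  0.0603] [ 0.1187 -0.2372 -0.6127] [-45.4897  52.7865 -12.1638  92.9135  44.1045  75.4366 -67.2919]
local -0.09006523760872681 0.000904572302295383 0.060296057769335144
```

View pics/a.png

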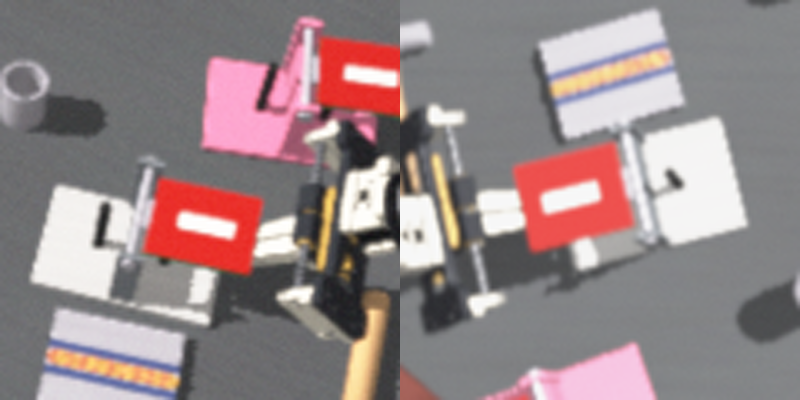

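The fingertips are under the paddle's free edge with almost no force. Next I'll sweep it up to about 75°.

Call:
step_arm --targets '[0,0,0,0.002,-0.007,0.04,0,0,0,0,0.002,-0.007,0.04,0,0,0,0,0.0055,-0.019,0.0325,0,0,0,0,0.0055,-0.019,0.0325,0,0,0,0,0.0055,-0.019,0.0325,0,0,0,0,0.0105,-0.037,0.0315,0,0,0,0,0.012,-0.042,0.02,0,0,0,0,0,0,0,0]'

```text
t: 7.32
tool_pos: [0.4898, 0.2212, 0.1523]
tcp_rot: [[0.191, 0.191, 0.963], [-0.68, -0.681, 0.27], [0.708, -0.707, -0.0]]
contact_force: [0.3, -0.1, 0.2]
width: 0.0005
```

```bash
python3 st.py b.png
```

```text
7.325 [0.4898 0.2212 0.1523] [ 0.3158 -0.1289  0.1567] [-40.3885  43.024  -12.085   96.9041  44.4174  77.8384 -60.3709]
local -0.0258362410105693 0.0008019471352672346 0.15226971821754476
```

View pics/b.png

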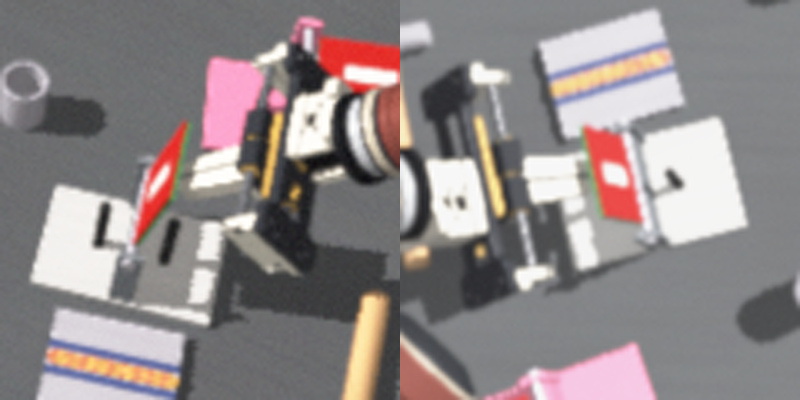

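Call:
step_arm --targets '[0,0,0,0.0125,-0.043,0.0075,0,0,0,0,0.0135,-0.047,-0.005,0,0,0,0,0.0125,-0.044,-0.017,0,0,0,0,0.0145,-0.051,-0.015,0,0,0,0,0.0095,-0.034,-0.011,0,0,0,0,0.007,-0.024,-0.0425,0,0,0,0,0.003,-0.01,-0.031,0,0,0,0,0,0,0,0]'

```text
t: 8.43
tool_pos: [0.5172, 0.1225, 0.104]
tcp_rot: [[0.197, 0.191, 0.962], [-0.68, -0.68, 0.274], [0.706, -0.708, -0.004]]
contact_force: [-0.2, 0.7, -0.1]
width: 0.0003
```

```bash
python3 st.py c.png
```

```text
8.425 [0.5172 0.1225 0.104 ] [-0.2028  0.7282 -0.1445] [-33.0084  44.2374  -9.2082 105.8263  51.8216  66.4066 -62.258 ]
local 0.07656595142037599 0.00023531389503997642 0.10399436780712144
```

View pics/c.png

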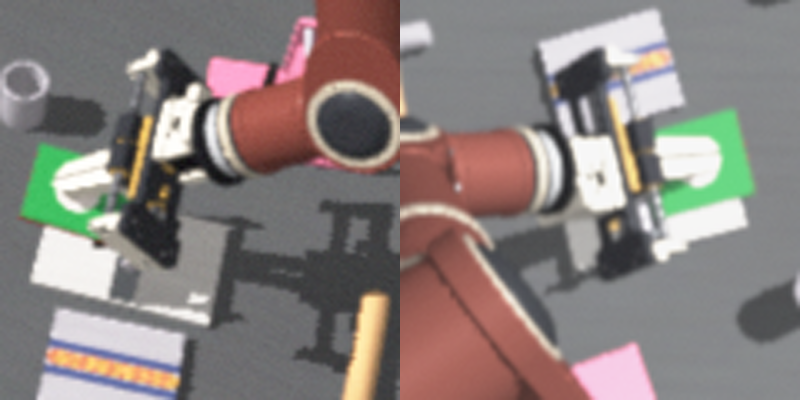

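Call:
step_arm --targets '[0,0,0,0.001,-0.003,-0.01,0,0,0,0,0,0,-0.01,0,0,0,0,0,0,-0.0075,0,0,0,0,0,0,0,0,0,0,0,0,0,0,0]'

```text
t: 9.15
tool_pos: [0.5184, 0.1218, 0.0945]
tcp_rot: [[0.195, 0.193, 0.962], [-0.681, -0.679, 0.274], [0.706, -0.709, -0.001]]
contact_force: [0.2, 0.6, 1.2]
width: 0.0007
```

Call:
step_arm --targets '[0,0,0,0,0,-0.005,0,0,0,0,0,0,0,0]'

```text
t: 9.4
tool_pos: [0.5185, 0.1218, 0.0938]
tcp_rot: [[0.194, 0.194, 0.962], [-0.68, -0.68, 0.274], [0.707, -0.707, -0.0]]
contact_force: [-1.1, 1.8, 7.1]
width: 0.0003
```

Call:
step_arm --targets '[0,0,0,0,0,-0.005,0,0,0,0,0,0,0,0]'

```text
t: 9.65
tool_pos: [0.5186, 0.1218, 0.0934]
tcp_rot: [[0.192, 0.195, 0.962], [-0.679, -0.682, 0.274], [0.709, -0.705, 0.001]]
contact_force: [-3.1, 3.5, 13.9]
width: 0.0003
```

The paddle is on its stop: the force rises sharply at z=0.0934, against 0.0933 predicted. Now I'll retract straight up and then back to the left.

Call:
step_arm --targets '[0,0,0,0,0,0.02,0,0,0,0,0,0,0.06,0,0,0,0,0,0,0.1,0,0,0,0,0,0,0.1,0,0,0,0,0,0,0.1,0,0,0,0,-0.03,0.12,0.02,0,0,0,0,-0.03,0.12,0,0,0,0,0,-0.03,0.12,0,0,0,0,0,-0.03,0.12,0,0,0,0,0,0,0.12,0,0,0,0,0,0,0.1,0,0,0,0,0,0,0,0,0]'

```text
t: 11.15
tool_pos: [0.4686, 0.4045, 0.2481]
tcp_rot: [[0.2, 0.193, 0.961], [-0.681, -0.678, 0.278], [0.705, -0.709, -0.004]]
contact_force: [-1.1, -0.6, -0.8]
width: 0.0
```

```bash
python3 st.py d.png; python3 - <<'E'
from h import *
np.set_printoptions(precision=4,suppress=True)
T=cam('top');S=cam('scene');save(T,'t2.png');save(S,'s2.png')
for n,c in(('top',T),('scene',S)):
    for k in ['marker_welded_pivot','marker_welded_edge','marker_open_edge','plate_welded_mid']:
        print(n,k,[(np.round(r['point'],1).tolist(),round(r['score'],2)) for r in arm.pinpoint(n,k)][:3])
R=np.array([.4961,.1961]);ex=np.array([.2732,-.962])
for th in(180,175,170,165):
    a=np.radians(th);X=np.r_[R-ex*.105*np.cos(a),.085+.105*np.sin(a)];print(th,proj(T,X),proj(S,X))
E
```

```text
11.15 [0.4686 0.4045 0.2481] [-1.0555 -0.649  -0.8172] [-52.1077  47.7475 -13.6854  67.2258  38.6    102.0393 -52.6892]
local -0.20799002900828747 0.030459604094306057 0.24810098402610195
top marker_welded_pivot [([200.3, 192.4], 0.75)]
top marker_welded_edge [([232.4, 187.1], 0.66)]
top marker_open_edge [([375.8, 272.3], 0.93), ([299.9, 206.7], 0.65), ([139.0, 283.4], 0.63)]
top plate_welded_mid [([192.5, 163.8], 0.69)]
scene marker_welded_pivot [([313.2, 209.9], 0.72)]
scene marker_welded_edge [([276.0, 205.9], 0.97)]
scene marker_open_edge [([230.4, 159.2], 0.77), ([208.9, 98.6], 0.59), ([396.1, 175.0], 0.59)]
scene plate_welded_mid [([301.2, 263.0], 0.78)]
180 [233.1197 185.1567] [278.0687 205.6761]
175 [232.7776 184.6906] [278.366  204.1778]
170 [232.1768 184.2881] [278.9196 202.7337]
165 [231.3162 183.9537] [279.7297 201.356 ]
```

View pics/d.png

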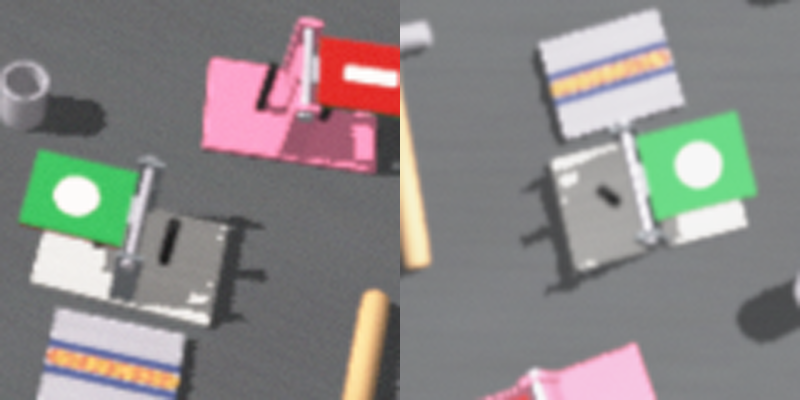

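View pics/t2.png

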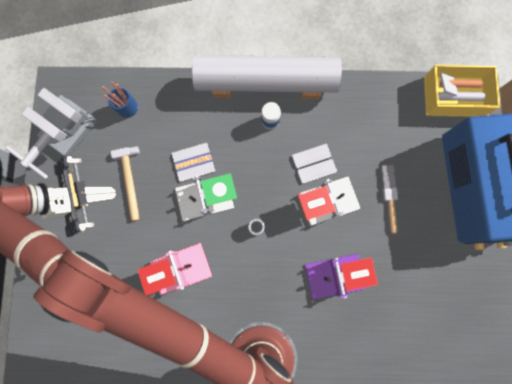

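View pics/s2.png

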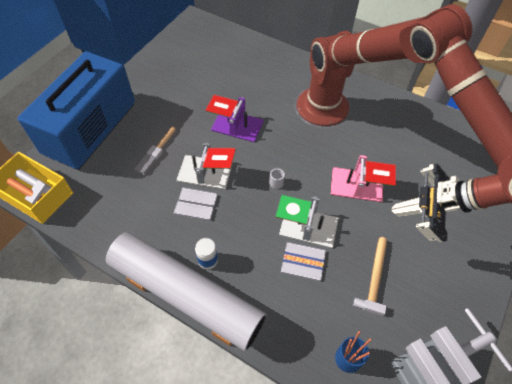

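The welded plate's marker now shows green and lies flat on the right (top (219,190), scene (294,209)). The other marker is still red at (317,204), and nothing else appears to have moved. Handing in.

```bash
python3 -c "
from cell import arm
print(arm.finish_job())"
```

```text
the job is handed in; nothing more can be done
None
```

The welded plate's marker is turned right over and shows green, and I handed the job in at about 11.3 s. I put the shut fingers, tilted 45°, under the free edge and swept the paddle over its pivot. It then got a light press onto its stop, with the highest wrist force I read about 15 N.

- **Paddle flat:** The fingers met the stop at z = 0.0934 m, against 0.0933 m expected for a level paddle. After the arm withdrew, the detected edge was within about 2 px of the fully turned position in both cameras.
- **Nothing else moved:** By eye, in pictures from both cameras after the arm withdrew, the stand, both plates, the open marker (still red), the pipe, can, hammer and brush look where they were. I did not measure these.
- **Robot clear:** The arm stood well away from everything at hand-in.
- **Disagreement:** The network's own triangulated pivot height came out about 9 mm too high. I used a fit to the corners of the paddle and foot instead, which agreed to under 1 px.

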